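# Feed the top parts tray onto the infeed plate

### The job

Slide the top parts tray sideways off the stack, without lifting it, onto the metal infeed plate beside it and along between the two rails until it bears on the rubber head of the end stop. Lean on it there lightly for about a second, so that you feel the sprung head give a little (some 7 to 12 N, never 15 N), then ease off slowly and leave the tray resting against the head with nothing touching it. The two trays underneath and the other things on the table stay where they are.

Things in the scene. Friction and masses are not known exactly. Their poses are not given: they have to be found in the camera images.
- station: fixed infeed station: grey base 200 x 400 mm carrying a plywood stack pad (top at z = 12 mm, trays stacked around x = 0, y = -90 mm) and beside it a raised metal plate. Origin at table level; +y is the direction to push the tray, from the stack towards the stop.
- plate (a point): point on the top of the bare metal infeed plate, 54 mm above the table, at station (0, 92.5) mm; the plate spans 100 mm either way in x and 117.5 mm either way in y; axes as the station's. Two steel rails 12 mm high run along y: inner faces 79.5 mm either side of the centre line from station y = 45 to 210 mm, flared outwards to about 92 mm at the end near the stack.
- stop: blue end stop block, 70 mm wide (x), 22 mm deep (y), 30 mm high, fixed on the plate's far end. Origin at the middle of the lower edge of its face that looks to the stack, at station (0, 186, 54) mm; axes as the station's. An adjusting screw in it carries a black rubber head towards the stack.
- screw_hole (a point): where the screw leaves the stop block's face, 14 mm above the plate, at station y = 186 mm; axes as the station's. The rubber head (50 mm wide, 16 mm high) has its front face 16 to 56 mm before this point (station y = 130 to 170 mm): the setting differs each time and is not measured, find it by feel. The head is sprung: it gives 1 mm per 6 N, 6 mm at most; the screw stays.
- top_tray: topmost black plastic parts tray, 150 (x) x 110 (y) x 22 mm high, 0.3 to 0.55 kg, too wide to grasp across: 5 mm rim, eight 9 mm deep pockets holding steel pins, flat underside. Origin at the centre of its underside, 56 mm above the table (2 mm above the plate); its y axis is within 5 degrees of the station's. Between stack and plate is a gap of 4 to 20 mm.
- mid_tray: an identical tray, directly under the top tray, its top at z = 56 mm; origin at the centre of its underside. It must not be shifted.
- low_tray: an identical tray, at the bottom of the stack on the plywood pad; origin at the centre of its underside. It must not be shifted.
- pack: bystander: a green finished pack, 110 x 130 x 100 mm, standing on the table; origin at the centre of its underside
- spare_tray: bystander: an empty tray of the same kind, 150 x 110 x 22 mm, lying on the table by itself; origin at the centre of its underside
- bracket: bystander: a small steel angle bracket, 60 x 30 x 36 mm; origin at the centre of its underside
- cup: bystander: a grey open cup, 72 mm across and 75 mm high; origin at the centre of its underside
There are look-alikes about, which are no part of the job. What is shaped like the top_tray but orange is not meant.

How it is judged:
By the outcome, as a careful person would: the job done as asked, in the order asked, and still so for the second after the job is handed in, with the robot touching nothing.
It also fails if it takes over 67 s, if anything falls off the work surface, if the arm or the gripper's body presses on something with over 40 N, if the wrist force passes 120 N, or if a joint passes its speed limit or range.

### The arm

A 6-joint arm with a two-finger parallel gripper is mounted at the origin on the work surface. World frame = base frame: x ahead of the robot, y to its left, z up, the work surface at z = 0. Lengths are in m, angles in rad, forces in N, time in s.
With the tool pointing down it reaches from about 0.35 to 0.975 m from the base axis. Payload 4.9 kg.
Tool frame: the origin (TCP) lies at the very end of the fingers, on their centre line; the grasp point (between the pads) lies 19 mm behind it (manip.hold_point_z is the distance from the TCP to the grasp point, in m); z points along the fingers, y is the direction in which the jaws open and shut (so a half turn about z gives the same grasp; the last joint's range is limited). The gripper opens to 85 mm and grips with 20 to 120 N. Pads are 22 mm wide; open, the fingers measure 114 mm over their backs; the gripper's body (76 mm by 85 mm) begins 54 mm behind the grasp point. The pads swing forward as they close: fully open they stand 13 mm farther back than shut.
Start: joints at [-1.391, 0.053, 1.613, -0, 1.476, -0.119], TCP at [0.184, -0.597, 0.231] pointing down, gripper open.
Joint ranges: [-3.01, 3.01], [-1.01, 2.22], [0.06, 2.58], [-1.02, 4.17], [0.09, 2.62], [-3.14, 3.14]. Speed limits (rad/s): [2.57, 2.57, 3.14, 3.14, 3.14, 3.14].

### API

Orientations are given as a unit quaternion [w, x, y, z].
In Python, from plant import manip gives the robot as it stands. The module is installed in compiled form; this text tells all that it offers.
- The arm moves only by the shell command python3 -m creep 'ROWS'. ROWS is JSON, a list of rows, each a list of 7 numbers: the turn, a rotation vector about the tool's x, y, z in degrees, then the shift along the tool's x, y, z in m, then the opening, from 0 (shut) to 1 (fully open). In form: [[ax, ay, az, tx, ty, tz, jaw], ...]. A call has 1 to 20 rows; each row shifts and turns the commanded pose from where the row before left it, along the tool's axes as they then stand; what a row does not reach is not made up. A row lasts 1/12 s, in which the tool goes at most 41.7 mm and 7.16 degrees, less where a joint would pass 70% of its speed; a pose out of reach is approached as far as the arm can. A call is refused whole if a number of a shift passes 0.0417 or a number of a turn 7.16, either way. A call with a gripper value outside its range is refused whole. The fingers move at their own pace and stop on an object; the grip force is fixed at half the most. Time passes only in rows, so rows that do not move let the fingers close. It gives the time, the measured TCP pose, the force and the opening at its end, in the units of the state.
- manip.state(): the state, without advancing time (a new reading comes with each control period).
- manip.grab_frame(name): name is "side" or "top"; returns the picture (384x512x3 uint8, blue, green, red); there is no depth.
- manip.get_calibration(name): a dict with "fx", "fy", "cx", "cy" (pixels), "xyz" and "attitude" of the camera in the world. Camera axes: x right, y down, z forward; pixel columns grow to the right and rows downward; lengths in m; the calibration is good to about 2 mm. A picture is of the moment at which its call begins. get_calibration takes no time and is no camera call.
- manip.job_done(): hands the job in, once; it reports no verdict.
Trained networks look in the newest picture that a camera, given by its name, has taken for a name from the list of things; names that differ only in an ending like _2 or _b are one class to them, and where a whole thing is asked for, a point or a joint stands for the part that bears it (a point fixed in the world has none). Each returns a list of dicts, best first, with "confidence" (0 to 1); they miss things now and then, are a little off and sometimes report something else, mostly with a low value. They report only what shows in the picture. A call takes as long as a camera call. They do not tell look-alikes from the thing itself.
- manip.cut_out(target, camera): "pixels" (384x512 bool, what is visible of it) and "rect" ([left, top, right, bottom] in pixels, round what is visible of it).
The state is a dict: "time": time; "joint_pos": joint angles; "joint_vel": joint speeds; "joint_efforts": joint torques, N m; "tool_pos": TCP position; "tool_rot": TCP orientation; "contact_force": force on the tool from outside, world axes, zero at the start; "ft_torque": the same for the moment, N m; "gripper_width": opening from 0.0 (shut) to 1.0 (fully open).
Only numpy, scipy, OpenCV 4.12 (cv2) and the standard library are available. Lean on these libraries where they do the work, as an engineer would, in place of code of your own. Each camera call takes 0.05 s, during which the arm holds its last target.

## Working session

There is one attempt and no reset: what is moved stays moved. The work goes in short steps, Python scripts to look and compute and a shell command to move; the robot and the scene stay as the last step left them, time stands still between calls to the robot, and variables do not carry over. Pictures are saved under pics/ and viewed, and the job is handed in when it is done.

```bash
mkdir -p pics; ls; python3 - <<'E'
from plant import manip
import cv2
for n in("side","top"):
    im=manip.grab_frame(n); cv2.imwrite(f"pics/{n}0.png",im)
    c=manip.get_calibration(n); print(n,c)
print(manip.state())
E
```

```text
pics
side {'fx': 476.7654193219385, 'fy': 476.7654193219385, 'cx': 252.34667001450705, 'cy': 190.36026839157594, 'xyz': array([ 0.15521956, -1.04426199,  1.0381008 ]), 'attitude': array([-0.41091762,  0.89617209, -0.15421622,  0.06511254])}
top {'fx': 448.421338291877, 'fy': 448.421338291877, 'cx': 257.1616808394266, 'cy': 189.8368355131607, 'xyz': array([0.23893831, 0.05302217, 1.38449375]), 'attitude': array([ 0.06913811, -0.68879212,  0.7176959 , -0.07548466])}
{'time': 0.1, 'joint_pos': array([-1.39096633e+00,  5.32972648e-02,  1.61416211e+00,  4.14025321e-05,
        1.47599789e+00, -1.19017077e-01]), 'joint_vel': array([-0.00209263, -0.00101098, -0.00535358,  0.00161006,  0.00026293,
       -0.0011645 ]), 'joint_efforts': array([ 2.24714322e-04, -3.94905138e+01, -3.71361637e+01, -1.22648430e-04,
        3.92197544e-03, -6.30373577e-06]), 'tool_pos': array([ 0.18391133, -0.59673876,  0.23017874]), 'tool_rot': array([-9.32504468e-04,  9.88856924e-01,  1.48866094e-01, -7.74688828e-06]), 'contact_force': array([ 0.0708512 , -0.33925354, -0.06210403]), 'ft_torque': array([-0.0337706 , -0.0264159 ,  0.01060854]), 'gripper_width': 0.9981683884826469}
```

View pics/side0.png

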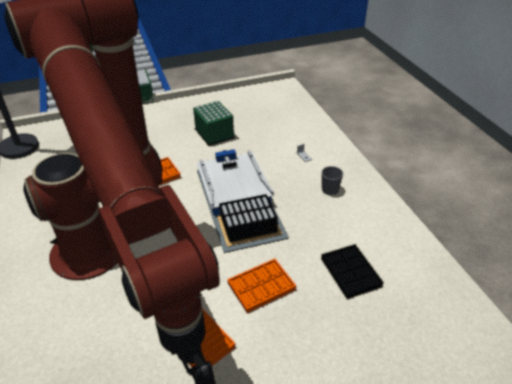

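View pics/top0.png

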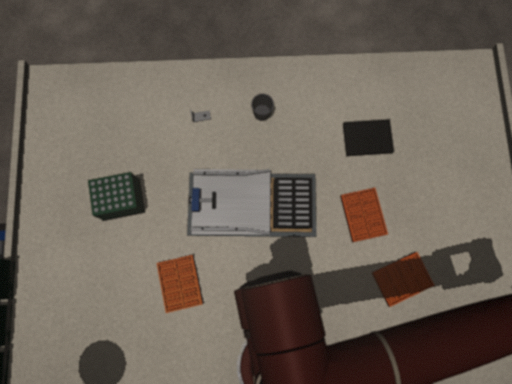

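Candidates in the top view: the black pin-filled tray on the stack (292,203), a black empty tray on the table (368,137, the spare), and orange trays at (363,214), (180,283) and (402,278). The task describes the one on the stack. The stop is at (195,200), with its dark head at about (213,200). I'll check the choice in a close crop and measure it.

```bash
cat > h.py <<'E'
import numpy as np, cv2
from scipy.spatial.transform import Rotation as R
from plant import manip
def cal(n):
    c=manip.get_calibration(n); q=c["attitude"]
    return c, R.from_quat([q[1],q[2],q[3],q[0]]).as_matrix()
def px2w(n,uv,z):
    c,M=cal(n); uv=np.atleast_2d(uv).astype(float)
    d=np.c_[(uv[:,0]-c["cx"])/c["fx"],(uv[:,1]-c["cy"])/c["fy"],np.ones(len(uv))]@M.T
    s=(z-c["xyz"][2])/d[:,2]; return c["xyz"]+d*s[:,None]
def w2px(n,P):
    c,M=cal(n); p=(np.atleast_2d(P)-c["xyz"])@M
    return np.c_[c["fx"]*p[:,0]/p[:,2]+c["cx"],c["fy"]*p[:,1]/p[:,2]+c["cy"]]
E
python3 - <<'E'
from h import *
im=manip.grab_frame("top")
cv2.imwrite("pics/crop_top.png",cv2.resize(im[150:255,170:340],None,fx=4.5,fy=4.5,interpolation=cv2.INTER_CUBIC))
im2=cv2.imread("pics/side0.png")
cv2.imwrite("pics/crop_side.png",cv2.resize(im2[140:255,180:310],None,fx=5,fy=5,interpolation=cv2.INTER_CUBIC))
for t,z in (("top_tray",.078),("station",0.0),("stop",.084),("mid_tray",.056),("spare_tray",.022),("pack",.1),("cup",.07),("bracket",.03)):
    for r in manip.cut_out(t,"top")[:3]:
        m=r["pixels"].astype(np.uint8); pts=np.argwhere(m)[:,::-1].astype(np.float32)
        rect=cv2.minAreaRect(pts); bx=cv2.boxPoints(rect)
        print(t,round(r["confidence"],2),r["rect"],len(pts),np.round(px2w("top",bx,z)[:,:2],4).tolist())
E
```

```text
top_tray 0.86 [338.6, 187.2, 385.9, 240.2] 1777 [[0.486, -0.2071], [0.5113, -0.3163], [0.3669, -0.3409], [0.3429, -0.2339]]
top_tray 0.82 [274.7, 180.5, 313.8, 226.6] 1926 [[0.397, -0.012], [0.5472, -0.0195], [0.5427, -0.1302], [0.3926, -0.1202]]
top_tray 0.77 [375.3, 255.7, 433.3, 305.7] 1906 [[0.2602, -0.2841], [0.3146, -0.4242], [0.2117, -0.459], [0.1592, -0.3207]]
station 0.9 [185.2, 168.1, 316.4, 240.0] 6376 [[0.3929, 0.257], [0.6058, 0.2527], [0.5847, -0.1578], [0.3723, -0.141]]
mid_tray 0.24 [190.5, 189.3, 215.6, 212.6] 293 [[0.5318, 0.2411], [0.5288, 0.1655], [0.4553, 0.1671], [0.4583, 0.2419]]
spare_tray 0.6 [342.8, 117.8, 393.8, 159.2] 1623 [[0.7331, -0.2477], [0.7405, -0.4039], [0.6252, -0.4012], [0.6182, -0.2475]]
spare_tray 0.27 [274.5, 179.4, 310.1, 228.2] 1991 [[0.5637, -0.0196], [0.5588, -0.1414], [0.396, -0.1305], [0.4009, -0.0116]]
pack 0.88 [89.2, 169.7, 143.4, 220.0] 2277 [[0.5595, 0.5396], [0.5835, 0.3836], [0.4514, 0.3582], [0.4285, 0.5112]]
pack 0.68 [183.7, 170.7, 315.0, 241.1] 6653 [[0.3802, 0.2452], [0.5832, 0.2405], [0.5622, -0.1453], [0.3597, -0.1286]]
cup 0.68 [252.9, 94.6, 271.7, 120.0] 453 [[0.8221, 0.0356], [0.8196, -0.0271], [0.7304, -0.0227], [0.7328, 0.0391]]
bracket 0.59 [192.1, 111.0, 205.0, 120.0] 158 [[0.7827, 0.2363], [0.786, 0.1786], [0.7542, 0.1765], [0.751, 0.234]]
bracket 0.16 [191.0, 186.9, 217.1, 213.4] 325 [[0.5376, 0.2448], [0.5343, 0.1646], [0.4594, 0.1663], [0.4626, 0.2456]]
```

View pics/crop_top.png

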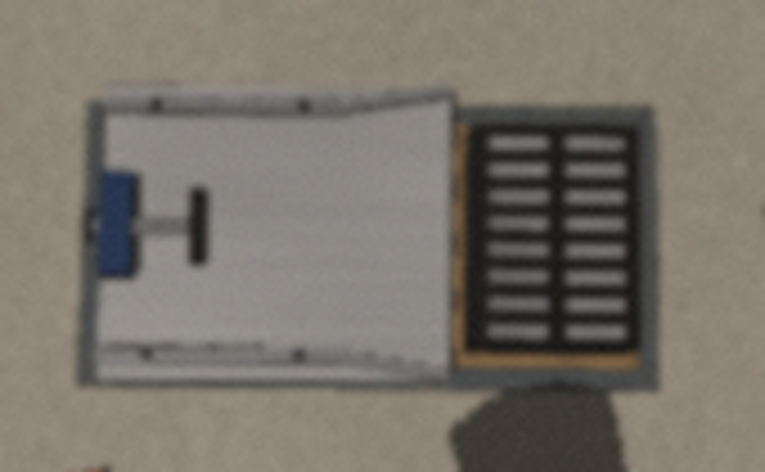

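View pics/crop_side.png

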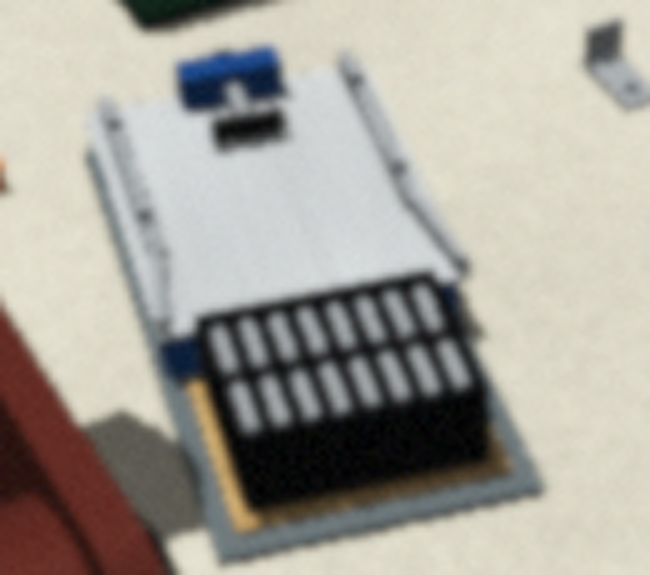

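The crop confirms it: the black tray with steel pins on top of the stack, with its top rim corners at about crop (470,126) to (640,352). The head front is near crop x = 207 and the stop face near x = 136. Next I'll fit the poses.

```bash
python3 - <<'E'
from h import *
from scipy.optimize import least_squares
cr=lambda L:np.array(L,float)/4.5+[170,150]-0.39
tray=cr([(470,126),(638,124),(640,352),(466,352)])
w=px2w("top",tray,.078)[:,:2]; print("tray corners",w.round(4).tolist(),"c",w.mean(0).round(4))
pl=cr([(453,93),(449,378),(97,382),(104,113)])
print("plate-ish",px2w("top",pl,.054)[:,:2].round(4).tolist())
st=cr([(137,172),(134,277)]); print("stop top front",px2w("top",st,.084)[:,:2].round(4).tolist())
hd=cr([(208,188),(206,265)]); print("head",px2w("top",hd,.076)[:,:2].round(4).tolist())
print("base",px2w("top",cr([(80,386),(657,389),(653,106),(90,100)]),.008)[:,:2].round(4).tolist())
# station fit: x,y,yaw using stop, plate near edge corners, base right corners
S=np.array([[35,186,84],[-35,186,84],[-100,-25,54],[100,-200,8],[-100,-200,8],[-100,200,8]])/1e3
P=np.vstack([st,cr([(449,378)]),cr([(653,106),(657,389),(80,386)])])
def X(p,S): 
    c,s=np.cos(p[2]),np.sin(p[2]); return np.c_[S[:,0]*c-S[:,1]*s+p[0],S[:,0]*s+S[:,1]*c+p[1],S[:,2]]
f=lambda p:(w2px("top",X(p,S))-P).ravel()
r=least_squares(f,[.48,.05,0],loss="soft_l1"); print("station",r.x,np.degrees(r.x[2]),r.fun.round(1))
T=np.array([[75,55,78],[75,-55,78],[-75,-55,78],[-75,55,78]])/1e3
g=lambda p:(w2px("top",X(p,T))-tray).ravel()
q=least_squares(g,[.47,-.07,0]); print("tray",q.x,np.degrees(q.x[2]),q.fun.round(1))
c,s=np.cos(r.x[2]),np.sin(r.x[2]); RI=np.array([[c,s],[-s,c]])
loc=lambda a:(RI@(np.atleast_2d(a)[:,:2]-r.x[:2]).T).T*1e3
print("tray in station",loc(q.x[:2]).round(1),"head",loc(px2w("top",hd,.076)).round(1),loc(px2w("top",st,.084)).round(1), "corners",loc(w).round(1).tolist())
E
```

```text
tray corners [[0.5454, -0.0165], [0.5423, -0.1284], [0.3902, -0.1196], [0.3948, -0.0065]] c [ 0.4682 -0.0678]
plate-ish [[0.5745, -0.0074], [0.3809, 0.0044], [0.3878, 0.2365], [0.5701, 0.2296]]
stop top front [[0.5218, 0.2044], [0.452, 0.2075]]
head [[0.5108, 0.1586], [0.4593, 0.1611]]
base [[0.3907, 0.2544], [0.3725, -0.1388], [0.5711, -0.1495], [0.5914, 0.2454]]
station [ 0.48015715  0.03116103 -0.04374558] -2.5064368447560073 [-3.7 -0.3 -3.8 -0.3 -2.   0.7  7.4 -0.4  8.3 -0.   6.2  0.3]
tray [ 0.46813307 -0.06772765 -0.05267514] -3.0180634305813085 [ 0.1 -0.2 -0.5  0.7 -0.3 -0.   0.8 -0.5]
tray in station [[ -7.7 -99.3]] head [[ 25.1 128.7]
 [-26.5 128.9]] [[ 34.  174.9]
 [-35.9 174.9]] corners [[67.3, -44.8], [69.0, -156.7], [-83.3, -154.5], [-83.6, -41.4]]
```

```bash
cat > fit.py <<'E'
from h import *
from scipy.optimize import least_squares
cr=lambda L:np.array(L,float)/4.5+[170,150]-0.39
tray=cr([(470,126),(638,124),(640,352),(466,352)]);st=cr([(137,172),(134,277)]);hd=cr([(208,188),(206,265)])
S=np.array([[35,186,84],[-35,186,84],[-100,-25,54],[100,-190,8],[-100,-190,8],[-100,210,8]])/1e3
P=np.vstack([st,cr([(449,378)]),cr([(653,106),(657,389),(80,386)])])
def X(p,S): 
    c,s=np.cos(p[2]),np.sin(p[2]); return np.c_[S[:,0]*c-S[:,1]*s+p[0],S[:,0]*s+S[:,1]*c+p[1],S[:,2]]
r=least_squares(lambda p:(w2px("top",X(p,S))-P).ravel(),[.48,.05,0],loss="soft_l1")
T=np.array([[75,55,78],[75,-55,78],[-75,-55,78],[-75,55,78]])/1e3
q=least_squares(lambda p:(w2px("top",X(p,T))-tray).ravel(),[.47,-.07,0])
c,s=np.cos(r.x[2]),np.sin(r.x[2]); RI=np.array([[c,s],[-s,c]])
loc=lambda a:(RI@(np.atleast_2d(a)[:,:2]-r.x[:2]).T).T*1e3
E
python3 - <<'E'
from fit import *
print("station",r.x,np.degrees(r.x[2]),r.fun.round(1))
print("tray in station",loc(q.x[:2]).round(1),np.degrees(q.x[2]-r.x[2]),"head",loc(px2w("top",hd,.076)).round(1),"stop",loc(px2w("top",st,.084)).round(1))
print("station point -175 behind:",X(r.x,np.array([[0,-.2,.1],[0,-.16,.1],[0,.1,.1]])).round(4))
im=cv2.imread("pics/top0.png")
im=cv2.resize(im[150:255,170:340],None,fx=4.5,fy=4.5,interpolation=cv2.INTER_CUBIC)
pr=lambda A:((w2px("top",X(r.x,np.array(A)/1e3))-[170,150]+.39)*4.5).astype(int)
for A in ([[100,-25,54],[-100,-25,54],[-100,210,54],[100,210,54]],[[79.5,45,66],[79.5,210,66]],[[-79.5,45,66],[-79.5,210,66]],[[35,186,84],[-35,186,84],[-35,208,84],[35,208,84]],[[100,-190,8],[-100,-190,8],[-100,210,8],[100,210,8]]):
    cv2.polylines(im,[pr(A)],True,(0,0,255),1)
cv2.imwrite("pics/ov.png",im)
E
```

```text
station [ 0.4800946   0.03012521 -0.04382424] -2.5109439501773023 [-3.4 -0.3 -3.4 -0.3 -1.7  0.7  4.6 -0.4  5.4 -0.   3.3  0.3]
tray in station [[ -7.7 -98.3]] -0.5071194804040065 head [[ 25.1 129.7]
 [-26.5 130. ]] stop [[ 34.  176. ]
 [-35.9 176. ]]
station point -175 behind: [[ 0.4713 -0.1697  0.1   ]
 [ 0.4731 -0.1297  0.1   ]
 [ 0.4845  0.13    0.1   ]]
```

View pics/ov.png

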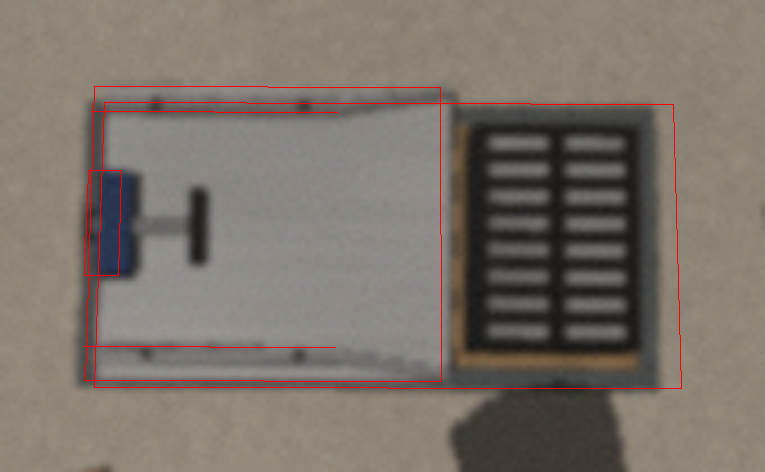

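```bash
python3 - <<'E'
from fit import *
print(w2px("top",[.184,-.597,0]),w2px("side",[.184,-.597,0]))
S=S[:3];P=P[:3]
r=least_squares(lambda p:(w2px("top",X(p,S))-P).ravel(),[.48,.05,-.044]);print(r.x,r.fun.round(1))
# also yaw from rails & stop & plate edge directions
for a in ([(137,172),(134,277)],[(453,93),(449,378)],[(208,188),(206,265)]):
    w=px2w("top",cr(a),.07); d=w[0]-w[1]; print(np.degrees(np.arctan2(d[1],d[0])))
w=px2w("top",cr([(340,347),(100,347)]),.066);d=w[1]-w[0];print(np.degrees(np.arctan2(d[1],d[0]))-90)
w=px2w("top",cr([(340,112),(100,113)]),.06);d=w[1]-w[0];print(np.degrees(np.arctan2(d[1],d[0]))-90)
w=px2w("top",cr([(657,389),(80,386)]),.006);d=w[1]-w[0];print(np.degrees(np.arctan2(d[1],d[0]))-90)
E
python3 -m creep '[[0,0,-7.04,0,0,0,1],[0,0,-7.04,0,0,0,1],[0,0,-7.04,0,0,0,1],[0,0,-7.04,0,0,0,1],[0,0,-7.04,0,0,0,1],[0,0,-7.04,0,0,0.02,1],[0,0,-7.04,0,0,0.03,1],[0,0,-7.04,0,0,0.03,1],[0,0,-7.04,0,0,0.03,1],[0,0,-7.04,0,0,0.03,1],[0,0,0,0,0,0.03,1],[0,0,0,0,0,0.01,1],[0,0,0,0,0,0.005,1],[0,0,0,0,0,0,1]]'
```

```text
[[471.01339921 292.52188791]] [[200.2355273  429.20525166]]
[ 0.48009995  0.02183168 -0.04172992] [-0.6 -0.3 -0.6 -0.3  1.2  0.6]
-2.498130676855455
-3.503880214253037
-2.765302645847495
-2.348931014670484
-2.0705967799752614
-2.652352825992992
time: 1.72
tool_pos: [0.1839, -0.597, 0.0458]
tool_rot: [-0.001, 0.722, 0.692, 0.0]
contact_force: [-0.4, -0.1, 0.8]
gripper_width: 1.001
```

```bash
python3 -m creep '[[0,0,0,0,0,0.010,1],[0,0,0,0,0,0.010,1],[0,0,0,0,0,0.006,1],[0,0,0,0,0,0.003,1],[0,0,0,0,0,0.002,1],[0,0,0,0,0,0,1]]'
```

```text
time: 2.22
tool_pos: [0.1839, -0.5971, 0.0149]
tool_rot: [-0.0, 0.722, 0.692, 0.0]
contact_force: [-0.7, -0.5, 0.3]
gripper_width: 0.999
```

```bash
for i in 1 2 3 4 5; do :; done; python3 -m creep '[[0,0,0,0,0,0.0015,1],[0,0,0,0,0,0.0015,1],[0,0,0,0,0,0,1]]'; python3 -m creep '[[0,0,0,0,0,0.0015,1],[0,0,0,0,0,0,1]]';python3 -m creep '[[0,0,0,0,0,0.0015,1],[0,0,0,0,0,0,1]]';python3 -m creep '[[0,0,0,0,0,0.0015,1],[0,0,0,0,0,0,1]]'
```

```text
time: 2.47
tool_pos: [0.184, -0.5973, 0.0123]
tool_rot: [0.0, 0.722, 0.692, -0.0]
contact_force: [0.1, 0.9, -0.1]
gripper_width: 0.998
time: 2.63
tool_pos: [0.1839, -0.5972, 0.0107]
tool_rot: [-0.0, 0.722, 0.692, 0.0]
contact_force: [0.5, 0.3, -0.0]
gripper_width: 1.004
time: 2.8
tool_pos: [0.1839, -0.5971, 0.0091]
tool_rot: [-0.0, 0.722, 0.692, 0.0]
contact_force: [-0.2, 0.8, -0.6]
gripper_width: 1.004
time: 2.97
tool_pos: [0.1839, -0.5971, 0.0075]
tool_rot: [-0.0, 0.722, 0.692, 0.0]
contact_force: [0.5, 0.8, -0.4]
gripper_width: 0.998
```

```bash
python3 -m creep '[[0,0,0,0,0,0.003,1],[0,0,0,0,0,0.002,1],[0,0,0,0,0,0.001,1],[0,0,0,0,0,0,1]]'; python3 -m creep '[[0,0,0,0,0,0.001,1],[0,0,0,0,0,0.001,1],[0,0,0,0,0,0,1]]';python3 -m creep '[[0,0,0,0,0,0.001,1],[0,0,0,0,0,0,1]]';python3 -m creep '[[0,0,0,0,0,0.001,1],[0,0,0,0,0,0,1]]'
```

```text
time: 3.3
tool_pos: [0.1839, -0.5969, 0.0012]
tool_rot: [-0.0, 0.722, 0.692, 0.0]
contact_force: [-0.0, -0.1, 0.9]
gripper_width: 0.999
time: 3.55
tool_pos: [0.1839, -0.5972, -0.0004]
tool_rot: [-0.0, 0.722, 0.692, 0.0]
contact_force: [0.4, 0.4, 0.0]
gripper_width: 1.001
time: 3.72
tool_pos: [0.184, -0.5972, -0.0013]
tool_rot: [-0.0, 0.722, 0.692, 0.0]
contact_force: [0.4, 0.2, 0.5]
gripper_width: 1.001
time: 3.88
tool_pos: [0.1839, -0.5972, -0.0023]
tool_rot: [-0.0, 0.722, 0.692, 0.0]
contact_force: [-0.2, 0.2, 0.1]
gripper_width: 1.002
```

```bash
python3 -m creep '[[0,0,0,0,0,0.002,1],[0,0,0,0,0,0.002,1],[0,0,0,0,0,0.001,1],[0,0,0,0,0,0,1]]'; python3 -m creep '[[0,0,0,0,0,0.001,1],[0,0,0,0,0,0.001,1],[0,0,0,0,0,0,1]]';python3 -m creep '[[0,0,0,0,0,0.001,1],[0,0,0,0,0,0,1]]';python3 -m creep '[[0,0,0,0,0,0.001,1],[0,0,0,0,0,0,1]]';python3 -m creep '[[0,0,0,0,0,0.001,1],[0,0,0,0,0,0,1]]'
```

```text
time: 4.22
tool_pos: [0.1839, -0.597, -0.0077]
tool_rot: [-0.0, 0.722, 0.692, 0.0]
contact_force: [0.3, -1.3, -0.5]
gripper_width: 0.999
time: 4.47
tool_pos: [0.1839, -0.5971, -0.0094]
tool_rot: [-0.0, 0.722, 0.692, 0.0]
contact_force: [-0.3, -0.0, -0.1]
gripper_width: 1.0
time: 4.63
tool_pos: [0.184, -0.5972, -0.0103]
tool_rot: [-0.0, 0.722, 0.692, 0.0]
contact_force: [0.5, -0.4, -1.2]
gripper_width: 1.001
time: 4.8
tool_pos: [0.184, -0.5972, -0.0114]
tool_rot: [-0.0, 0.722, 0.692, 0.0]
contact_force: [0.6, -0.2, -0.3]
gripper_width: 0.998
time: 4.97
tool_pos: [0.184, -0.5972, -0.0124]
tool_rot: [-0.0, 0.722, 0.692, 0.0]
contact_force: [-0.1, 0.5, -0.7]
gripper_width: 1.002
```

```bash
python3 -m creep '[[0,0,0,0,0,0.001,1],[0,0,0,0,0,0,1]]';python3 -m creep '[[0,0,0,0,0,0.001,1],[0,0,0,0,0,0,1]]'
```

```text
time: 5.13
tool_pos: [0.184, -0.5975, -0.0131]
tool_rot: [0.0, 0.722, 0.692, -0.0]
contact_force: [0.4, 0.6, -0.5]
gripper_width: 0.998
time: 5.3
tool_pos: [0.184, -0.5975, -0.0131]
tool_rot: [-0.0, 0.722, 0.692, 0.0]
contact_force: [-1.1, 2.6, 5.9]
gripper_width: 0.995
```

```bash
python3 -m creep '[[0,0,0,0,0,-0.01,1],[0,0,0,0,0,-0.025,1],[0,0,0,0,0,-0.035,1],[0,0,0,0,0,-0.04,1],[0,0,0,0,0,-0.035,1],[0,0,0,0,0,-0.02,1],[0,0,0,0.01,0.006,0,1],[0,0,0,0.02,0.012,0,1],[0,0,0,0.03,0.017,0,1],[0,0,0,0.03,0.017,0,1],[0,0,0,0.03,0.017,0,1],[0,0,0,0.03,0.017,0,1],[0,0,0,0.03,0.017,0,1]]';python3 -m creep '[[0,0,0,0.03,0.017,0,1],[0,0,0,0.03,0.017,0,1],[0,0,0,0.03,0.017,0,1],[0,0,0,0.03,0.017,0,1],[0,0,0,0.03,0.017,0,1],[0,0,0,0.03,0.017,0,1],[0,0,0,0.03,0.017,0,1],[0,0,0,0.02,0.012,0,1],[0,0,0,0.01,0.006,0,1],[0,0,0,0,0,0,1],[0,0,0,0,0,0,1]]'
```

```text
time: 6.38
tool_pos: [0.2951, -0.4196, 0.15]
tool_rot: [-0.001, 0.722, 0.692, 0.0]
contact_force: [0.1, -0.2, 0.0]
gripper_width: 1.0
time: 7.3
tool_pos: [0.4416, -0.1879, 0.1503]
tool_rot: [-0.0, 0.722, 0.692, -0.0]
contact_force: [0.2, 0.1, 0.1]
gripper_width: 1.005
```

```bash
python3 -m creep '[[0,0,0,0.015,0.011,0,1],[0,0,0,0.015,0.010,0,1],[0,0,0,0,0,0.02,1],[0,0,0,0,0,0.03,1],[0,0,0,0,0,0.03,1],[0,0,0,0,0,0.01,1],[0,0,0,0,0,0.006,1],[0,0,0,0,0,0.004,1],[0,0,0,0,0,0.001,1],[0,0,0,0,0,0,1],[0,0,0,0,0,0,1]]'; python3 - <<'E'
from h import *
im=manip.grab_frame("side");im2=manip.grab_frame("top")
a=cv2.resize(im[140:260,170:310],None,fx=5,fy=5,interpolation=cv2.INTER_CUBIC)
cv2.imwrite("pics/s1.png",a)
cv2.imwrite("pics/t1.png",cv2.resize(im2[150:255,170:340],None,fx=4.5,fy=4.5,interpolation=cv2.INTER_CUBIC))
E
```

```text
time: 8.22
tool_pos: [0.4653, -0.1598, 0.0514]
tool_rot: [0.001, 0.722, 0.692, 0.0]
contact_force: [0.5, -0.1, -0.1]
gripper_width: 0.997
```

View pics/s1.png

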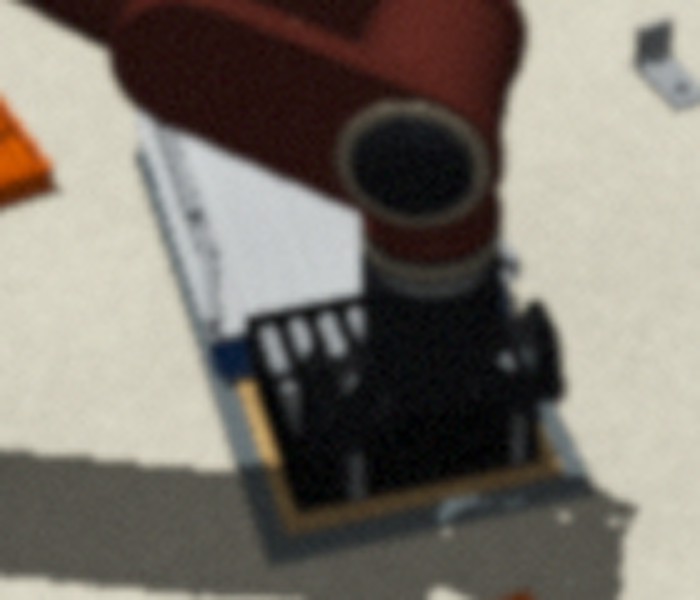

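View pics/t1.png

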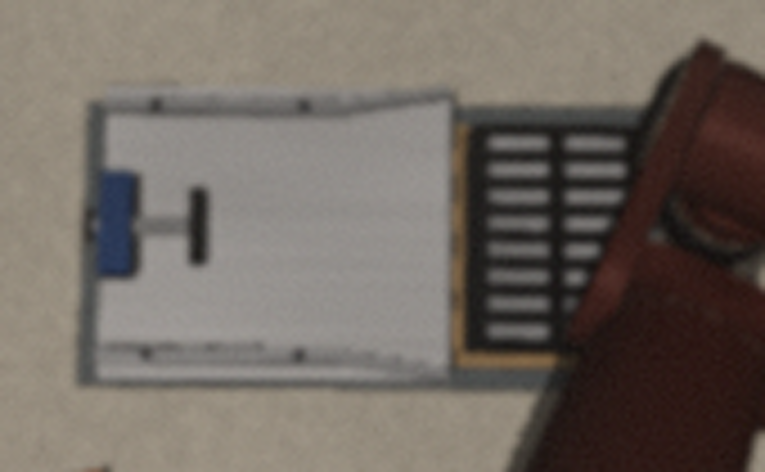

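Side view: both fingers stand behind the tray stack at crop (355,475) and (520,435), clear of it. Top view: the tray hasn't moved. Now I'll close up to it.

```bash
python3 -m creep '[[0,0,0,0,0,0.002,1],[0,0,0,0.004,0,0,1],[0,0,0,0.004,0,0,1],[0,0,0,0.004,0,0,1],[0,0,0,0.003,0,0,1],[0,0,0,0.002,0,0,1],[0,0,0,0,0,0,1]]'; for i in 1; do python3 -m creep '[[0,0,0,0.002,0,0,1],[0,0,0,0.002,0,0,1],[0,0,0,0,0,0,1]]'; python3 -m creep '[[0,0,0,0.002,0,0,1],[0,0,0,0.002,0,0,1],[0,0,0,0,0,0,1]]'; done
```

```text
time: 8.9
tool_pos: [0.4649, -0.1415, 0.0478]
tool_rot: [-0.0, 0.722, 0.692, -0.0]
contact_force: [0.2, 0.6, 0.6]
gripper_width: 1.0
time: 9.15
tool_pos: [0.4651, -0.1377, 0.0478]
tool_rot: [-0.0, 0.722, 0.692, 0.0]
contact_force: [0.3, -0.7, 0.5]
gripper_width: 0.999
time: 9.4
tool_pos: [0.4654, -0.1341, 0.0479]
tool_rot: [0.0, 0.722, 0.692, -0.0]
contact_force: [0.4, -3.1, -1.5]
gripper_width: 1.0
```

```bash
python3 -m creep '[[0,0,0,0.001,0.0001,0,1],[0,0,0,0.001,0.0001,0,1],[0,0,0,0.002,0.0002,0,1],[0,0,0,0.002,0.0002,0,1],[0,0,0,0.002,0.0002,0,1],[0,0,0,0.002,0.0002,0,1]]'; python3 -m creep '[[0,0,0,0.002,0.0002,0,1],[0,0,0,0.002,0.0002,0,1],[0,0,0,0.002,0.0002,0,1],[0,0,0,0.002,0.0002,0,1],[0,0,0,0.002,0.0002,0,1],[0,0,0,0.002,0.0002,0,1],[0,0,0,0.002,0.0002,0,1],[0,0,0,0.002,0.0002,0,1],[0,0,0,0.002,0.0002,0,1]]'; python3 - <<'E'
from h import *
im2=manip.grab_frame("top")
cv2.imwrite("pics/t2.png",cv2.resize(im2[150:255,170:340],None,fx=4.5,fy=4.5,interpolation=cv2.INTER_CUBIC))
E
```

```text
time: 9.9
tool_pos: [0.4668, -0.1239, 0.0479]
tool_rot: [0.0, 0.722, 0.692, -0.0]
contact_force: [0.1, -2.6, -0.1]
gripper_width: 0.998
time: 10.65
tool_pos: [0.4694, -0.106, 0.0479]
tool_rot: [0.0, 0.722, 0.692, -0.0]
contact_force: [-0.3, -3.2, 0.0]
gripper_width: 1.001
```

View pics/t2.png

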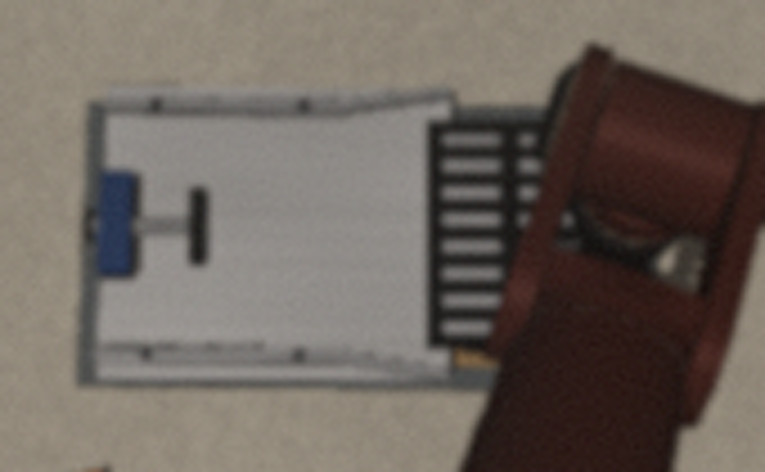

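The tray's front edge is at crop x = 429, rows 122 to 346, so it's sliding square. It needs about 5 mm more lateral shift. The push force is about 3 N.

```bash
python3 -m creep '[[0,0,0,0.0025,0.0003,0,1],[0,0,0,0.0025,0.0003,0,1],[0,0,0,0.0025,0.0003,0,1],[0,0,0,0.0025,0.0003,0,1],[0,0,0,0.0025,0.0003,0,1],[0,0,0,0.0025,0.0003,0,1],[0,0,0,0.0025,0.0003,0,1],[0,0,0,0.0025,0.0003,0,1],[0,0,0,0.0025,0.0003,0,1],[0,0,0,0.0025,0.0003,0,1],[0,0,0,0.0025,0.0003,0,1],[0,0,0,0.0025,0.0003,0,1],[0,0,0,0.0025,0.0003,0,1]]'; python3 - <<'E'
from h import *
im2=manip.grab_frame("top")
cv2.imwrite("pics/t3.png",cv2.resize(im2[150:255,170:340],None,fx=4.5,fy=4.5,interpolation=cv2.INTER_CUBIC))
E
```

```text
time: 11.78
tool_pos: [0.4748, -0.0738, 0.048]
tool_rot: [0.0, 0.722, 0.692, -0.0]
contact_force: [-1.1, -4.1, 1.6]
gripper_width: 1.0
```

View pics/t3.png

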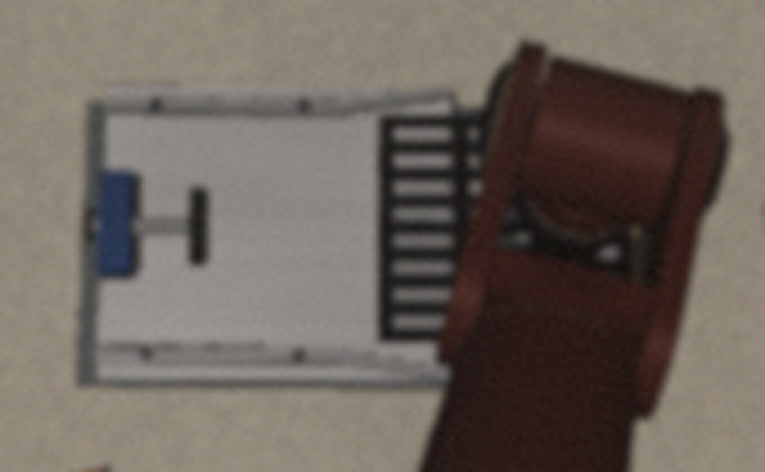

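Tray front edge at crop x = 380, rows 116 to 340, centred between the rails at 112 and 348. About 115 mm left to the head.

```bash
python3 -m creep '[[0,0,0,0.0025,0.0001,0,1],[0,0,0,0.003,0.0001,0,1],[0,0,0,0.003,0.0001,0,1],[0,0,0,0.003,0.0001,0,1],[0,0,0,0.003,0.0001,0,1],[0,0,0,0.003,0,0,1],[0,0,0,0.003,0,0,1],[0,0,0,0.003,0,0,1],[0,0,0,0.003,0,0,1],[0,0,0,0.003,0,0,1],[0,0,0,0.003,0,0,1],[0,0,0,0.003,0,0,1],[0,0,0,0.003,0,0,1],[0,0,0,0.003,0,0,1],[0,0,0,0.003,0,0,1],[0,0,0,0.002,0,0,1]]'; python3 - <<'E'
from h import *
im2=manip.grab_frame("top")
cv2.imwrite("pics/t4.png",cv2.resize(im2[150:255,170:340],None,fx=4.5,fy=4.5,interpolation=cv2.INTER_CUBIC))
E
```

```text
time: 13.17
tool_pos: [0.4771, -0.027, 0.0477]
tool_rot: [-0.0, 0.722, 0.692, 0.0]
contact_force: [-1.0, -4.1, 2.6]
gripper_width: 0.998
```

View pics/t4.png

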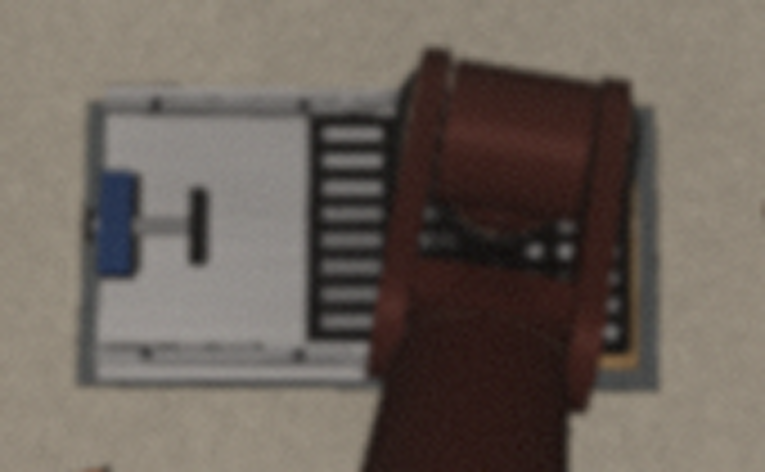

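Front edge at crop x = 309, rows 114 to 340, inside the rails, with the head about 68 mm ahead. The mid tray still shows at crop x = 610 to 630.

```bash
python3 -m creep '[[0,0,0,0.0025,0,0,1],[0,0,0,0.003,0,0,1],[0,0,0,0.003,0,0,1],[0,0,0,0.003,0,0,1],[0,0,0,0.003,0,0,1],[0,0,0,0.003,0,0,1],[0,0,0,0.003,0,0,1],[0,0,0,0.003,0,0,1],[0,0,0,0.003,0,0,1],[0,0,0,0.003,0,0,1],[0,0,0,0.003,0,0,1],[0,0,0,0.003,0,0,1],[0,0,0,0.003,0,0,1],[0,0,0,0.003,0,0,1],[0,0,0,0.003,0,0,1],[0,0,0,0.002,0,0,1]]'; python3 - <<'E'
from h import *
im2=manip.grab_frame("top")
cv2.imwrite("pics/t5.png",cv2.resize(im2[150:255,170:340],None,fx=4.5,fy=4.5,interpolation=cv2.INTER_CUBIC))
E
```

```text
time: 14.55
tool_pos: [0.479, 0.0195, 0.0477]
tool_rot: [-0.0, 0.722, 0.692, -0.0]
contact_force: [0.3, -2.7, -2.2]
gripper_width: 1.0
```

View pics/t5.png

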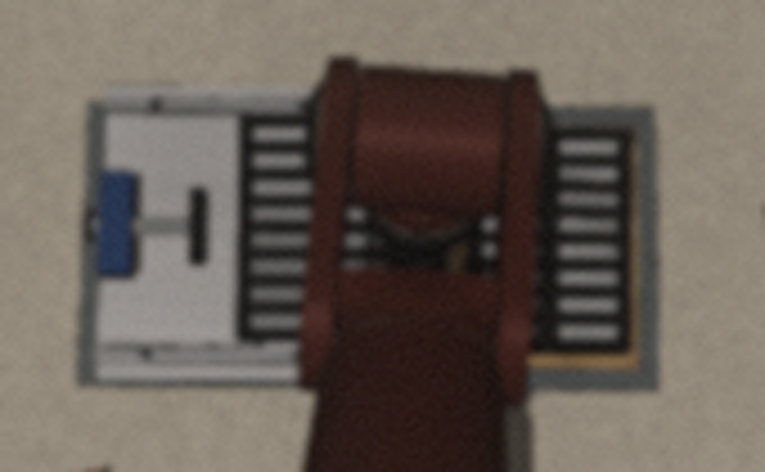

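Front edge at 239, head at 207, about 20 mm to go. I'll slow down.

```bash
python3 -m creep '[[0,0,0,0.002,0,0,1],[0,0,0,0.002,0,0,1],[0,0,0,0.002,0,0,1],[0,0,0,0.002,0,0,1],[0,0,0,0.002,0,0,1],[0,0,0,0.002,0,0,1]]'; python3 -m creep '[[0,0,0,0.001,0,0,1],[0,0,0,0.001,0,0,1]]';  python3 -m creep '[[0,0,0,0.0007,0,0,1],[0,0,0,0.0006,0,0,1],[0,0,0,0.0006,0,0,1]]'
```

```text
time: 15.1
tool_pos: [0.4797, 0.0311, 0.0478]
tool_rot: [0.0, 0.722, 0.692, -0.0]
contact_force: [-0.8, -2.0, -0.9]
gripper_width: 1.001
time: 15.27
tool_pos: [0.4798, 0.0331, 0.0478]
tool_rot: [0.0, 0.722, 0.692, -0.0]
contact_force: [-0.2, -2.7, -0.8]
gripper_width: 0.998
time: 15.52
tool_pos: [0.4798, 0.0349, 0.0478]
tool_rot: [0.0, 0.722, 0.692, -0.0]
contact_force: [0.3, -2.1, -1.4]
gripper_width: 0.998
```

```bash
python3 -m creep '[[0,0,0,0.0006,0,0,1],[0,0,0,0.0006,0,0,1],[0,0,0,0.0006,0,0,1]]'
```

```text
time: 15.77
tool_pos: [0.4799, 0.0367, 0.0478]
tool_rot: [0.0, 0.722, 0.692, 0.0]
contact_force: [-0.1, -2.5, -1.1]
gripper_width: 1.001
```

```bash
python3 -m creep '[[0,0,0,0.0005,0,0,1],[0,0,0,0.0005,0,0,1]]'; python3 -m creep '[[0,0,0,0.0005,0,0,1],[0,0,0,0.0005,0,0,1]]'
```

```text
time: 15.93
tool_pos: [0.4799, 0.0377, 0.0478]
tool_rot: [0.0, 0.722, 0.692, -0.0]
contact_force: [-0.9, -3.1, -1.2]
gripper_width: 1.001
time: 16.1
tool_pos: [0.48, 0.0387, 0.0478]
tool_rot: [0.0, 0.722, 0.692, 0.0]
contact_force: [1.4, -3.4, -0.2]
gripper_width: 1.0
```

```bash
python3 -m creep '[[0,0,0,0.0005,0,0,1],[0,0,0,0.0005,0,0,1]]'
```

```text
time: 16.27
tool_pos: [0.4801, 0.0397, 0.0478]
tool_rot: [0.0, 0.722, 0.692, -0.0]
contact_force: [-0.6, -2.4, -0.9]
gripper_width: 1.001
```

```bash
python3 -m creep '[[0,0,0,0.0005,0,0,1],[0,0,0,0.0005,0,0,1]]'
```

```text
time: 16.43
tool_pos: [0.4801, 0.0407, 0.0478]
tool_rot: [0.0, 0.722, 0.692, -0.0]
contact_force: [-0.7, -3.0, -1.2]
gripper_width: 1.002
```

```bash
python3 -m creep '[[0,0,0,0.0004,0,0,1],[0,0,0,0.0004,0,0,1]]'
```

```text
time: 16.6
tool_pos: [0.4801, 0.0412, 0.0478]
tool_rot: [0.0, 0.722, 0.692, -0.0]
contact_force: [0.2, -4.5, -1.7]
gripper_width: 1.005
```

```bash
python3 -m creep '[[0,0,0,0.0004,0,0,1],[0,0,0,0.0004,0,0,1]]'
```

```text
time: 16.77
tool_pos: [0.4801, 0.0416, 0.0479]
tool_rot: [0.001, 0.722, 0.692, -0.001]
contact_force: [-0.8, -6.9, 0.1]
gripper_width: 0.998
```

```bash
python3 -m creep '[[0,0,0,0.0003,0,0,1],[0,0,0,0.0003,0,0,1]]'
```

```text
time: 16.93
tool_pos: [0.4802, 0.0418, 0.0479]
tool_rot: [0.001, 0.722, 0.692, -0.001]
contact_force: [-0.9, -7.6, -0.5]
gripper_width: 0.999
```

```bash
python3 -m creep '[[0,0,0,0.0003,0,0,1],[0,0,0,0.0002,0,0,1],[0,0,0,0,0,0,1]]'
```

```text
time: 17.18
tool_pos: [0.4802, 0.042, 0.0479]
tool_rot: [0.001, 0.722, 0.692, -0.001]
contact_force: [-0.6, -9.2, -0.5]
gripper_width: 1.0
```

```bash
python3 -m creep '[[0,0,0,0.0002,0,0,1],[0,0,0,0,0,0,1]]'
```

```text
time: 17.35
tool_pos: [0.4802, 0.0421, 0.0479]
tool_rot: [0.001, 0.722, 0.692, -0.001]
contact_force: [-0.5, -10.1, -1.1]
gripper_width: 0.999
```

```bash
python3 -m creep '[[0,0,0,0.0002,0,0,1],[0,0,0,0.0001,0,0,1],[0,0,0,0,0,0,1]]'
```

```text
time: 17.6
tool_pos: [0.4802, 0.0422, 0.0479]
tool_rot: [0.001, 0.722, 0.692, -0.001]
contact_force: [-1.1, -10.0, 0.0]
gripper_width: 1.004
```

```bash
python3 -m creep '[[0,0,0,0,0,0,1],[0,0,0,0,0,0,1],[0,0,0,0,0,0,1]]'
```

```text
time: 17.85
tool_pos: [0.4802, 0.0422, 0.0479]
tool_rot: [0.001, 0.722, 0.692, -0.001]
contact_force: [-1.4, -9.7, -1.3]
gripper_width: 1.004
```

```bash
python3 -m creep '[[0,0,0,0.0002,0,0,1],[0,0,0,0.0002,0,0,1],[0,0,0,0,0,0,1]]'
```

```text
time: 18.1
tool_pos: [0.4802, 0.0424, 0.0479]
tool_rot: [0.001, 0.722, 0.692, -0.002]
contact_force: [-0.9, -10.8, -0.4]
gripper_width: 0.999
```

```bash
python3 -m creep '[[0,0,0,0,0,0,1],[0,0,0,0,0,0,1],[0,0,0,0,0,0,1]]'
```

```text
time: 18.35
tool_pos: [0.4802, 0.0424, 0.0479]
tool_rot: [0.001, 0.722, 0.692, -0.002]
contact_force: [-0.6, -11.8, -0.4]
gripper_width: 0.998
```

```bash
python3 -m creep '[[0,0,0,0,0,0,1],[0,0,0,0,0,0,1],[0,0,0,0,0,0,1],[0,0,0,0,0,0,1]]'
```

```text
time: 18.68
tool_pos: [0.4802, 0.0424, 0.0479]
tool_rot: [0.001, 0.722, 0.692, -0.002]
contact_force: [-1.3, -10.6, -0.9]
gripper_width: 0.997
```

```bash
python3 -m creep '[[0,0,0,0,0,0,1],[0,0,0,0,0,0,1],[0,0,0,0,0,0,1],[0,0,0,0,0,0,1],[0,0,0,0,0,0,1]]'
```

```text
time: 19.1
tool_pos: [0.4802, 0.0424, 0.0479]
tool_rot: [0.001, 0.722, 0.692, -0.002]
contact_force: [-1.8, -11.0, -0.0]
gripper_width: 0.996
```

Held for more than 1 s at about 11 N measured, of which roughly 8 N is on the head after sliding friction. Now I'll ease off slowly.

```bash
python3 -m creep '[[0,0,0,-0.0002,0,0,1],[0,0,0,-0.0002,0,0,1],[0,0,0,-0.0002,0,0,1],[0,0,0,-0.0002,0,0,1],[0,0,0,-0.0002,0,0,1],[0,0,0,-0.0002,0,0,1],[0,0,0,-0.0002,0,0,1],[0,0,0,-0.0002,0,0,1],[0,0,0,-0.0002,0,0,1],[0,0,0,-0.0002,0,0,1]]';python3 -m creep '[[0,0,0,-0.0002,0,0,1],[0,0,0,-0.0002,0,0,1],[0,0,0,-0.0002,0,0,1],[0,0,0,-0.0002,0,0,1],[0,0,0,-0.0002,0,0,1],[0,0,0,-0.0002,0,0,1],[0,0,0,-0.0002,0,0,1],[0,0,0,-0.0002,0,0,1],[0,0,0,-0.0002,0,0,1],[0,0,0,-0.0002,0,0,1]]'; python3 -m creep '[[0,0,0,-0.0002,0,0,1],[0,0,0,-0.0002,0,0,1],[0,0,0,-0.0002,0,0,1],[0,0,0,-0.0002,0,0,1],[0,0,0,-0.0002,0,0,1],[0,0,0,-0.0002,0,0,1],[0,0,0,-0.0002,0,0,1],[0,0,0,-0.0002,0,0,1],[0,0,0,-0.0002,0,0,1],[0,0,0,-0.0002,0,0,1]]'
```

```text
time: 19.93
tool_pos: [0.4801, 0.0422, 0.0478]
tool_rot: [0.0, 0.722, 0.692, -0.0]
contact_force: [-0.2, -3.8, -0.9]
gripper_width: 1.003
time: 20.77
tool_pos: [0.4802, 0.0405, 0.048]
tool_rot: [0.0, 0.722, 0.692, 0.0]
contact_force: [0.5, -0.5, -0.3]
gripper_width: 1.0
time: 21.6
tool_pos: [0.48, 0.0383, 0.0478]
tool_rot: [0.0, 0.722, 0.692, 0.0]
contact_force: [-0.5, 0.0, 0.1]
gripper_width: 1.001
```

Free of the tray. I'll back off further, then go up and clear.

```bash
python3 -m creep '[[0,0,0,-0.003,0,0,1],[0,0,0,-0.006,0,0,1],[0,0,0,-0.008,0,0,1],[0,0,0,-0.004,0,0,1],[0,0,0,0,0,0,1],[0,0,0,0,0,-0.01,1],[0,0,0,0,0,-0.03,1],[0,0,0,0,0,-0.04,1],[0,0,0,0,0,-0.04,1],[0,0,0,-0.03,0,-0.02,1],[0,0,0,-0.03,0,0,1],[0,0,0,-0.03,0,0,1],[0,0,0,-0.03,0,0,1],[0,0,0,-0.03,0,0,1],[0,0,0,-0.03,0,0,1],[0,0,0,-0.03,0,0,1],[0,0,0,-0.03,0,0,1],[0,0,0,-0.02,0,0,1],[0,0,0,-0.01,0,0,1],[0,0,0,0,0,0,1]]'; python3 - <<'E'
from h import *
im2=manip.grab_frame("top");im=manip.grab_frame("side")
cv2.imwrite("pics/t6.png",cv2.resize(im2[90:255,60:400],None,fx=2.3,fy=2.3,interpolation=cv2.INTER_CUBIC))
cv2.imwrite("pics/t6c.png",cv2.resize(im2[150:255,170:340],None,fx=4.5,fy=4.5,interpolation=cv2.INTER_CUBIC))
cv2.imwrite("pics/s6.png",cv2.resize(im[130:265,160:320],None,fx=4.4,fy=4.4,interpolation=cv2.INTER_CUBIC))
E
```

```text
time: 23.27
tool_pos: [0.4673, -0.2539, 0.1884]
tool_rot: [0.0, 0.723, 0.691, 0.0]
contact_force: [-0.1, 0.2, 0.1]
gripper_width: 0.997
```

View pics/t6c.png

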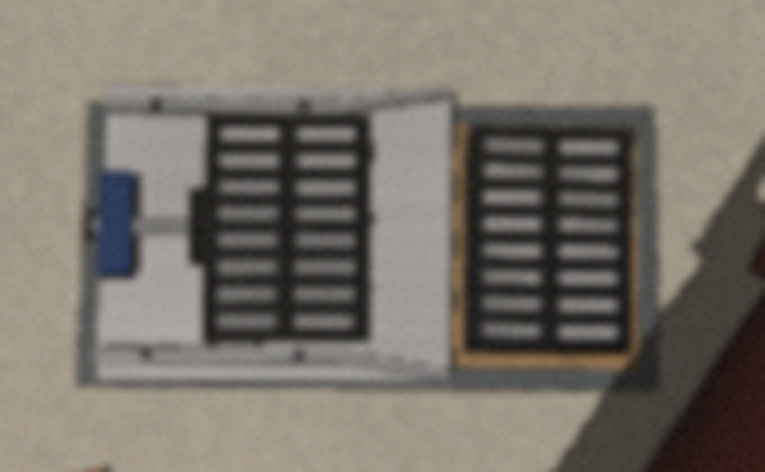

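View pics/s6.png

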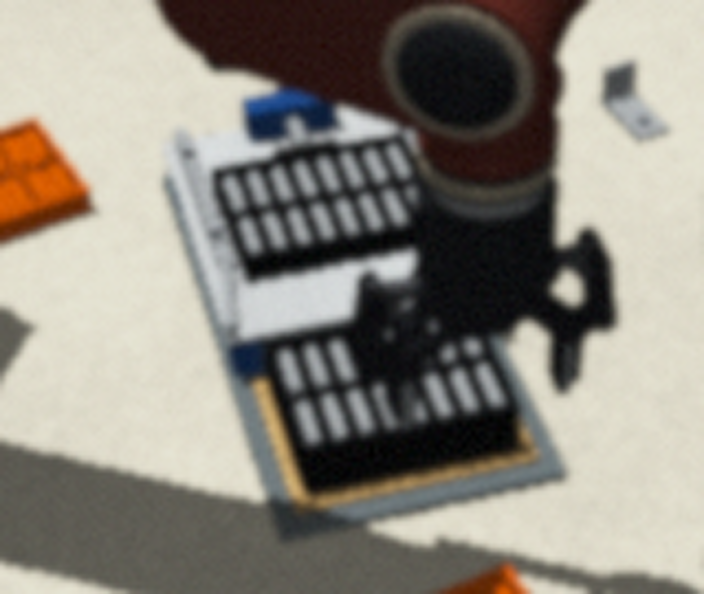

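View pics/t6.png

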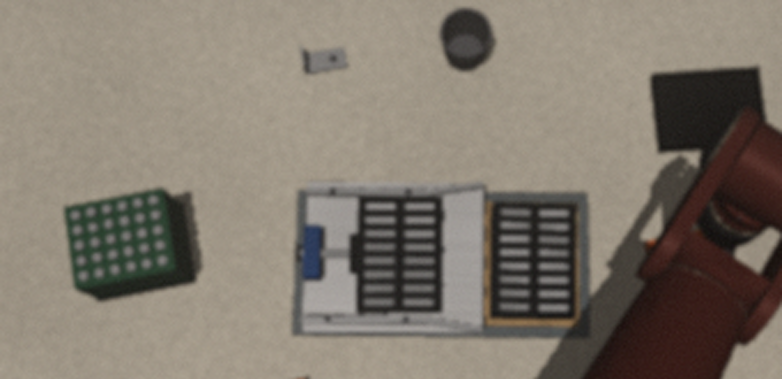

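```bash
python3 - <<'E'
from fit import *
a=px2w("top",tray,.078)
b=px2w("top",cr([(468,128),(631,127),(631,352),(467,352)]),.056)
print("top before",a[:,:2].mean(0).round(4),"mid now",b[:,:2].mean(0).round(4))
c_=px2w("top",cr([(208,115),(369,116),(368,340),(207,341)]),.076); print("tray now",c_[:,:2].mean(0).round(4), c_[:,:2].round(4).tolist())
d=px2w("top",hd,.076);print("head0",d[:,:2].round(4).tolist())
print(manip.state()["contact_force"])
i0=cv2.imread("pics/top0.png").astype(int); i1=manip.grab_frame("top").astype(int)
for n,(x0,y0,x1,y1) in dict(pack=(80,165,150,225),bracket=(185,105,215,125),cup=(245,88,280,125),spare=(340,115,360,158)).items(): print(n,np.abs(i0-i1)[y0:y1,x0:x1].mean().round(2))
E
```

```text
top before [ 0.4682 -0.0678] mid now [ 0.4713 -0.0669]
tray now [0.4827 0.1066] [[0.5605, 0.1575], [0.5555, 0.0503], [0.4055, 0.0568], [0.4092, 0.1616]]
head0 [[0.5108, 0.1586], [0.4593, 0.1611]]
[-0.00794964 -0.02332926 -0.09924391]
pack 12.79
bracket 17.01
cup 14.0
spare 8.48
```

```bash
python3 - <<'E'
from fit import *
i0=cv2.cvtColor(cv2.imread("pics/top0.png"),6); i1=cv2.cvtColor(manip.grab_frame("top"),6)
print("bg",np.abs(i0.astype(int)-i1)[60:100,100:180].mean())
for n,(x0,y0,x1,y1) in dict(pack=(80,165,150,225),bracket=(185,105,215,125),cup=(245,88,280,125),spare=(338,112,362,162),stop=(186,182,206,222),orange=(155,250,205,312)).items():
    t=i0[y0:y1,x0:x1]; m=cv2.matchTemplate(i1[y0-4:y1+4,x0-4:x1+4],t,cv2.TM_CCOEFF_NORMED); print(n,cv2.minMaxLoc(m)[1::2])
E
```

```text
bg 17.9028125
pack (0.9987022876739502, (4, 4))
bracket (0.9953998923301697, (4, 4))
cup (0.9988884329795837, (4, 4))
spare (0.9769415259361267, (4, 4))
stop (0.9986388683319092, (4, 4))
orange (0.995988130569458, (4, 4))
```

```bash
python3 -c "
from plant import manip
print(manip.job_done(), manip.state()['time'])"
```

```text
the job is handed in; nothing more can be done
the job is handed in; nothing more can be done
```

The top tray is on the infeed plate between the rails, resting against the rubber head with nothing touching it. I handed the job in at about 23.5 s of the 67 s. The hand-in gave no verdict.

- **Slide:** I pushed it with both open fingers against its rear face, tips about 5 mm above the mid tray. The push was slightly diagonal at first, to correct about 7 mm of sideways offset.
- **Lean:** The head was felt at TCP y ≈ 0.041 m. I then leaned at 10–12 N measured (highest single reading 11.8 N) for about 1.7 s, the last second at about 11 N. About 3 N of that is sliding friction, so I estimate 7–8.5 N on the head, which gave about 1.3 mm. I then eased off in 0.2 mm steps until the reading reached zero.
- **Last checks:** The pictures show the tray between the rails with its front edge at the head's front face, to about 2 mm. The wrist force is about zero. The pack, bracket, cup, stop and one orange tray show no movement. The spare tray does not either, on the part that could be seen.
- **Less certain:** The mid tray was hidden at the start, so I could only compare it with the top tray's original position. It is 3 mm off in x and 1 mm in y. I take that as stacking offset and measurement error, but I could not rule out a small shift. The low tray was not measured separately.
- **Extra contact:** Before the push I touched the fingertips lightly on the bare table (about 6 N) to find their true height.

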